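# Try the latch lever and snap the dust cap on

### The job

Try out the latch on the mounting plate: swing its sprung lever, away from the stud, all the way to its stop and let it spring back to rest. Then pick up the grey ribbed dust cap, set it squarely over the steel stud on the latch and press it down until it clicks home, without shifting the loupe, padlock, lock cylinder or tin. Keep pressing firmly after the click so that the spring washer under the cap stays squeezed, and finish still holding the cap down like that, with nothing let go.

Things in the scene. Friction and masses are not known exactly. Their poses are not given: they have to be found in the camera images.
- latch_case: The fixed latch case: grey box 94 x 190 mm, its top 30 mm above the counter, on a steel plate 120 x 220 x 8 mm. Origin: middle of the plate's underside. x across it (away from the robot at yaw 0), y along it (to the left), z up. The stud stands 60 mm to +y of its middle; the lever axis is 10 mm to +x and 50 mm to -y.
- lever_peg (a point): Centre of the upright round black grip peg at the lever's free end: 18 mm diameter, from 40 to 90 mm above the counter, this point at 70 mm. Nothing stands beside it; the lever's flat steel arm, 14 mm wide, 40 to 48 mm above the counter, leads from its foot to the lever axis.
- lever_axis (a point): A point on the lever's upright hinge axis, 70 mm above the counter, 85 mm from the peg's centre.
- lever (a joint): Swing of the lever, rad: 0 at rest, the peg then lying from the axis towards the case's -x; grows counter-clockwise seen from above (the peg goes towards the case's -y) to a solid stop at 0.9. A spring returns it: about 1.2 N at the peg to start, 3.8 N at the stop. It draws in a brass bolt at the case's side.
- stud (a point): Point on the axis of the upright steel stud, at the top of its relaxed spring washer, 50 mm above the counter. The stud is 21 mm in diameter, tapers to 13 mm in its last 7 mm and ends 23 mm above this point. Four sprung steel balls stand out of it 9 mm above this point, to 29 mm across; the cap's lip snaps over them.
- washer (a joint): How far the black spring washer (37 mm outside diameter) round the stud is squeezed, m: 0 relaxed, 0.004 at its solid stop; 2 N to start, 3 N per mm more. The cap's lip meets the balls with its rim 14 mm above the washer; pushing past them peaks at about 10 N, then the force drops and the rim meets the washer.
- cap_mid (a point): Centre, half-way up, of the loose dust cap: grey round plastic, ribbed side, 38 mm diameter, 34 mm high, about 30 g, standing open side down on the counter. Hollow, 29 mm deep; a lip 5 mm high at its lower rim narrows the mouth to 25 mm. On the stud it has 2 mm of side play. Clicked home, this point is 17 mm above stud.
- loupe_mid (a point): Black eye loupe, 39 mm diameter, 27 mm high, wider at the top and smooth; a bystander. Its centre.
- padlock: Small brass padlock lying flat, 54 x 40 x 13 mm; a bystander.
- lock_cylinder_b: Grey metal lock cylinder, 33 x 65 x 17 mm, lying on the counter; a bystander.
- grease_tin: Round pale tin, 70 mm diameter, 24 mm high; a bystander.
Things that resemble listed ones, but are neither listed nor needed, are in the scene too. Leave any purple, red or turquoise look-alike of the part that bears cap_mid alone.

How it is judged:
By the outcome, as a careful person would: the job done as asked, in the order asked, and still so for the second after the job is handed in, while the arm keeps its last pose, push and grip.
It also fails if it takes over 72 s, if anything falls off the work surface, if the arm or the gripper's body presses on something with over 40 N, if the wrist force passes 120 N, or if a joint passes its speed limit or range.

### The arm

A 7-joint arm with a two-finger parallel gripper is mounted at the origin on a cart in front of the work surface, level with it; the furniture and walls round the work are solid. World frame = base frame: x ahead of the robot, y to its left, z up, the work surface at z = 0. Lengths are in mm, angles in rad, forces in N, time in s.
With the tool pointing down it reaches from about 400 to 850 mm from the base axis. Payload 4.5 kg.
Tool frame: the origin (TCP) lies on the front face of the gripper's body, between the roots of the fingers; the fingertips stand arm.tip_extent ahead of it and the grasp point (between the pads) lies 54 mm ahead of it (arm.tip_extent is the distance from the TCP to the fingertips, in mm); z points along the fingers, y is the line along which they close (so a half turn about z gives the same grasp; the last joint's range is limited). The gripper opens to 85 mm and grips with 20 to 120 N. Pads are 22 mm wide; open, the fingers measure 114 mm over their backs; the gripper's body (76 mm by 85 mm) begins 54 mm behind the grasp point. The pads swing forward as they close: fully open they stand 13 mm farther back than shut.
Start: joints at [-1.214, 0.689, -0.195, 1.565, 0.157, 0.902, -0.215], TCP at [198.244, 592.745, 303.917] pointing down, gripper open.
Joint ranges: [-3.01, 3.01], [-0.46, 2.08], [-1.47, 1.51], [0.13, 2.56], [-1, 4.14], [0.04, 2.09], [-2.66, 2.66]. Speed limits (rad/s): [2.57, 2.57, 3.14, 3.14, 3.14, 3.14, 3.14].

### API

Orientations are given as [roll, pitch, yaw] about the fixed x, y, z axes, in that order (R = Rz(yaw) Ry(pitch) Rx(roll)).
In Python, from cell import telemetry, viewer, arm gives the robot as it stands.
- The arm moves only by the shell command python3 -m creep 'ROWS'. ROWS is JSON, a list of rows, each a list of 3 entries, a list of its own where there are three numbers: the closure, from 0 (fully open) to 1 (shut), then the shift along the tool's x, y, z in mm, then the turn, a rotation vector about the tool's x, y, z in degrees. In form: [[jaw, [dx, dy, dz], [ax, ay, az]], ...]. A call has 1 to 20 rows; each row is the pose to reach, as a shift and turn from the pose commanded when the call began, along the tool's axes at that moment; what a row does not reach only later rows make up. A row lasts 1/8 s, in which the tool goes at most 62.5 mm and 10.7 degrees, less where a joint would pass 70% of its speed; a pose out of reach is approached as far as the arm can. A call with a gripper value outside its range is refused whole. The fingers move at their own pace and stop on an object; the grip force is fixed at half the most. Time passes only in rows, so rows that repeat a pose let the fingers close. It gives the time, the measured TCP pose, the force, the opening and the grip force at its end, in the units of the state.
- telemetry.read_state(): the state, without advancing time (a new reading comes with each control period).
- viewer.read_camera(name): name is "scene" or "side" or "wrist"; returns a dict with "image" (384x512x3 uint8, red, green, blue), "camera_matrix" (3x3 intrinsics, pixels), "dist" ([k1, k2, p1, p2, k3] as OpenCV has them; the pictures are not rectified), "R" (3x3) and "t" (3): a world point X has camera coordinates R X + t. Camera axes: x right, y down, z forward; pixel columns grow to the right and rows downward; lengths in mm; the calibration is good to about 2 mm. A picture is of the moment at which its call begins. There is no depth.
- arm.hand_in(): hands the job in; it is judged then, once.
Trained networks look in a picture, given as the dict that the camera call returned (one of the last four; its "shot" number tells which), for a name from the list of things; names that differ only in an ending like _2 or _b are one class to them, and where a whole thing is asked for, a point or a joint stands for the part that bears it (a point fixed in the world has none). Each returns a list of dicts, best first, with "p" (0 to 1); they miss things now and then, are a little off and sometimes report something else, mostly with a low value. They report only what shows in the picture. A call takes as long as a camera call. They do not tell look-alikes from the thing itself.
- viewer.search_frame(thing, picture): "extent" ([left, top, right, bottom] in pixels, round what is visible of it).
- viewer.trace(thing, picture): "region" (384x512 bool, what is visible of it) and "extent" ([left, top, right, bottom] in pixels, round what is visible of it).
- viewer.tip_of(thing, picture): "point" ([row, column] in pixels: a listed point, or the origin of a listed thing).
The state is a dict: "time": time; "joint_pos": joint angles; "qd": joint speeds; "joint_torque": joint torques, N m; "ee_pos": TCP position; "eef_rot": TCP orientation; "contact_force": force on the tool from outside, world axes, zero at the start; "moment": the same for the moment, N m; "width": finger opening in mm; "gripper_force": force on a finger pad.
Only numpy, scipy, OpenCV 4.12 (cv2) and the standard library are available. Lean on these libraries where they do the work, as an engineer would, in place of code of your own. Each camera call takes 0.05 s, during which the arm holds its last target. There are 200 camera calls.

## Working session

There is one attempt and no reset: what is moved stays moved. The work goes in short steps, Python scripts to look and compute and a shell command to move; the robot and the scene stay as the last step left them, time stands still between calls to the robot, and variables do not carry over. Pictures are saved under pics/ and viewed, at most 10 in all, crops included, and the job is handed in when it is done.

```bash
ls; mkdir -p pics; cat > h.py <<'E'
import numpy as np, cv2
from scipy.optimize import least_squares
from cell import telemetry, viewer, arm
def ray(pic,rc):
    u=cv2.undistortPoints(np.array([[[rc[1],rc[0]]]],float),np.array(pic["camera_matrix"],float),np.array(pic["dist"],float))[0,0]
    R=np.array(pic["R"]);t=np.array(pic["t"]); d=R.T@np.array([u[0],u[1],1.]); return -R.T@t,d
def atz(pic,rc,z):
    c,d=ray(pic,rc); return c+d*(z-c[2])/d[2]
def tri(prs):
    A=np.zeros((3,3));b=np.zeros(3)
    for pic,rc in prs:
        c,d=ray(pic,rc);d=d/np.linalg.norm(d);P=np.eye(3)-np.outer(d,d);A+=P;b+=P@c
    return np.linalg.solve(A,b)
def proj(pic,X):
    p,_=cv2.projectPoints(np.array([X],float),cv2.Rodrigues(np.array(pic["R"],float))[0],np.array(pic["t"],float),np.array(pic["camera_matrix"],float),np.array(pic["dist"],float));return p[0,0]
E
python3 - <<'E'
from h import *
np.set_printoptions(precision=1,suppress=True)
Z=dict(latch_case=0,lever_peg=70,lever_axis=70,stud=50,cap_mid=17,loupe_mid=13.5,padlock=6,lock_cylinder_b=8,grease_tin=12)
print(arm.tip_extent); s=telemetry.read_state(); print({k:np.round(v,3) for k,v in s.items()})
ims=[]
for n in ["scene","side"]:
    p=viewer.read_camera(n); im=p["image"]; cv2.imwrite(f"pics/{n}0.png",im[:,:,::-1])
    ims.append(im)
    for th,z in Z.items():
        for r in viewer.tip_of(th,p)[:5]:
            print(n,th,round(r["p"],2),np.round(r["point"]),atz(p,r["point"],z))
E
python3 -c "
import cv2
for n in ['scene','side']:
    cv2.imwrite(f'pics/{n}0b.png',cv2.resize(cv2.imread(f'pics/{n}0.png'),(800,600),interpolation=cv2.INTER_CUBIC))"
```

```text
pics
72.6
{'time': np.float64(0.0), 'joint_pos': array([-1.2,  0.7, -0.2,  1.6,  0.2,  0.9, -0.2]), 'qd': array([ 0.,  0., -0., -0.,  0.,  0.,  0.]), 'joint_torque': array([  0. , -54. ,  -1.3, -15.9,   0. ,   0. ,  -0. ]), 'ee_pos': array([198.1, 592.2, 303.1]), 'eef_rot': array([-3.1,  0. ,  2.8]), 'contact_force': array([ 0.2, -0.6, -0.1]), 'moment': array([-0.,  0.,  0.]), 'gripper_force': np.float64(0.0), 'width': np.float64(85.557)}
scene latch_case 0.89 [218. 297.] [526.3 -76.3   0. ]
scene lever_peg 0.57 [210. 320.] [ 451.1 -101.7   70. ]
scene lever_axis 0.77 [188. 313.] [ 556.3 -139.6   70. ]
scene stud 0.92 [203. 275.] [554.  -15.6  50. ]
scene cap_mid 0.68 [246. 212.] [479.3 198.9  17. ]
scene cap_mid 0.61 [221. 189.] [604.7 220.9  17. ]
scene cap_mid 0.54 [244. 178.] [519.3 277.6  17. ]
scene cap_mid 0.48 [229. 215.] [544.7 165.6  17. ]
scene loupe_mid 0.81 [262. 186.] [447.7 277.2  13.5]
scene padlock 0.57 [262. 256.] [387.6 114.2   6. ]
scene grease_tin 0.76 [176. 314.] [ 702.2 -229.8   12. ]
scene grease_tin 0.72 [264. 188.] [440.8 273.7  12. ]
side latch_case 0.82 [236. 243.] [531.6 -67.6   0. ]
side lever_peg 0.63 [229. 211.] [449.2 -98.1  70. ]
side lever_peg 0.63 [235. 246.] [ 539.2 -114.8   70. ]
side lever_axis 0.76 [239. 243.] [ 532.5 -126.8   70. ]
side stud 0.77 [210. 248.] [543.  -15.6  50. ]
side cap_mid 0.74 [145. 246.] [530.2 274.5  17. ]
side cap_mid 0.73 [167. 252.] [551.1 178.2  17. ]
side cap_mid 0.69 [157. 268.] [599.7 221.6  17. ]
side cap_mid 0.59 [164. 230.] [481.7 188.9  17. ]
side loupe_mid 0.66 [145. 217.] [435.2 274.8  13.5]
side padlock 0.68 [182. 196.] [381.5 119.3   6. ]
side lock_cylinder_b 0.5 [306. 195.] [ 421.4 -286.4    8. ]
```

View pics/scene0b.png

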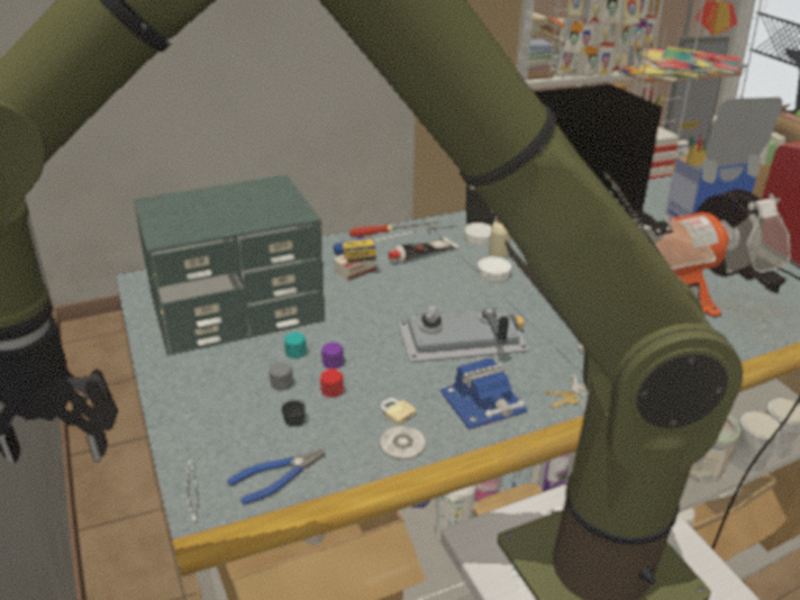

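View pics/side0b.png

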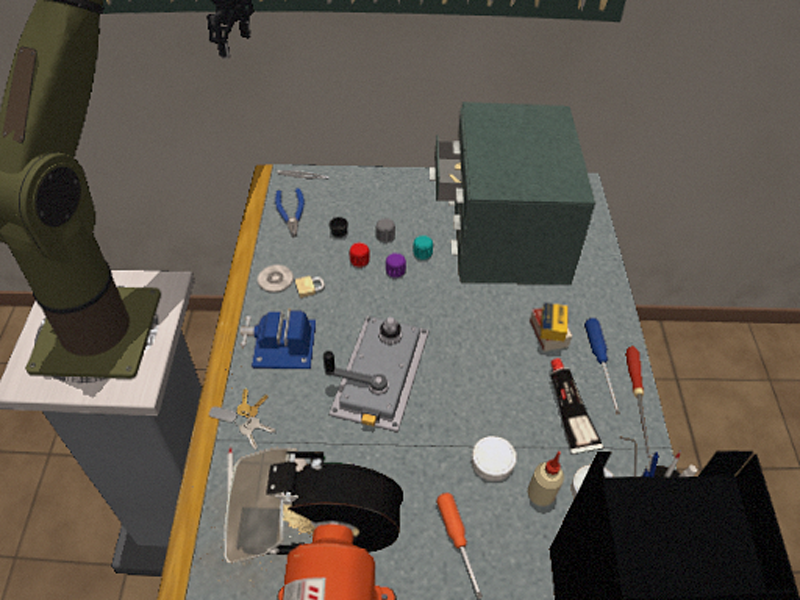

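The grey cap is at scene (180,241) px and side (246,147) px. The purple, red and turquoise look-alikes are around it. The stud is at side (248,210), and the lever peg is at about side (211,232) with its axis at (243,243).

```bash
cat >> h.py <<'E'
np.set_printoptions(precision=1,suppress=True)
def casefit(st,ax,pg):
    L=np.array([[0,60],[10,-50],[-75,-50]]);W=np.array([st[:2],ax[:2],pg[:2]])
    f=lambda v:((np.array([[np.cos(v[2]),-np.sin(v[2])],[np.sin(v[2]),np.cos(v[2])]])@L.T).T+v[:2]-W).ravel()
    r=least_squares(f,[530,-70,-.2]);return r.x,r.fun
def case2w(v,p):
    c,s=np.cos(v[2]),np.sin(v[2]);return np.array([v[0]+c*p[0]-s*p[1],v[1]+s*p[0]+c*p[1]])
E
python3 - <<'E'
from h import *
a=viewer.read_camera("scene");b=viewer.read_camera("side")
P={}
for th in ["stud","lever_axis","lever_peg","latch_case","cap_mid","loupe_mid"]:
    A=[r["point"] for r in viewer.tip_of(th,a)];B=[r["point"] for r in viewer.tip_of(th,b)]
    for x in A:
        for y in B:
            X=tri([(a,x),(b,y)]);e=max(np.hypot(*(proj(a,X)[::-1]-x)),np.hypot(*(proj(b,X)[::-1]-y)))
            if e<4: print(th,np.round(x),np.round(y),X,round(e,1)); P.setdefault(th,X)
print(casefit(P["stud"],P["lever_axis"],P["lever_peg"]))
for z in (0,130): print("grinder edge",atz(b,(292,225),z),atz(b,(288,160),z))
print("drawer",atz(b,(130,278),0),atz(b,(130,278),60))
E
```

```text
stud [202. 276.] [211. 248.] [546.7 -20.   53.7] 1.6
lever_axis [190. 316.] [237. 244.] [ 533.6 -129.6   79.3] 1.4
lever_peg [206. 320.] [230. 210.] [ 451.1 -103.8   77.4] 1.3
latch_case [218. 296.] [239. 243.] [531.1 -76.3  -2.3] 0.3
cap_mid [228. 217.] [166. 253.] [547.6 165.2  25.4] 2.6
cap_mid [228. 217.] [162. 231.] [492.8 171.6  52.6] 3.1
cap_mid [240. 179.] [146. 244.] [524.1 269.9  20.9] 1.1
cap_mid [240. 179.] [156. 269.] [599.8 261.1 -26.5] 3.2
cap_mid [248. 212.] [162. 231.] [482.8 198.8  11.4] 1.6
cap_mid [219. 189.] [156. 269.] [603.1 220.   24.3] 0.1
loupe_mid [263. 185.] [144. 217.] [437.8 280.9  15.9] 1.1
(array([534.7, -76.9,  -0.2]), array([ 2.8,  1.3, -1.4,  1.8, -1.4, -3.1]))
grinder edge [ 491.  -241.4    0. ] [ 326.3 -235.5    0. ]
grinder edge [ 499.6 -310.9  130. ] [ 356.2 -305.7  130. ]
drawer [634.6 371.8   0. ] [630.  303.1  60. ]
```

```bash
python3 - <<'E'
from h import *
from scipy.spatial.transform import Rotation as R
s=telemetry.read_state();M=R.from_euler('xyz',s["eef_rot"]).as_matrix();print(M)
print(M.T@(np.array([450,0,290])-s["ee_pos"]), s["eef_rot"])
E
```

```text
[[-0.9  0.3  0. ]
 [ 0.3  0.9  0. ]
 [-0.   0.  -1. ]]
[-426.8 -482.3   13.9] [3.1 0.  2.8]
```

```bash
python3 -m creep '[[0,[-57,-42,0],[0,0,0]],[0,[-115,-83,0],[0,0,0]],[0,[-172,-125,0],[0,0,10]],[0,[-230,-166,0],[0,0,20]],[0,[-287,-208,0],[0,0,30]],[0,[-313,-259,5],[0,0,40]],[0,[-339,-310,10],[0,0,50]],[0,[-366,-361,15],[0,0,60]],[0,[-393,-412,22],[0,0,70]],[0,[-420,-464,30],[0,0,83]],[0,[-447,-516,36],[0,0,83]],[0,[-476,-570,43],[0,0,83]],[0,[-476,-570,43],[0,0,83]],[0,[-476,-570,43],[0,0,83]],[0,[-476,-570,43],[0,0,83]],[0,[-476,-570,43],[0,0,83]]]'
python3 - <<'E'
from h import *
print({k:np.round(v,2) for k,v in telemetry.read_state().items()})
P={}
pics=[viewer.read_camera(n) for n in ("scene","side","wrist")]
cv2.imwrite("pics/w1.png",pics[2]["image"][:,:,::-1]);cv2.imwrite("pics/s1.png",pics[1]["image"][:,:,::-1])
print(-np.array(pics[2]["R"]).T@pics[2]["t"])
for th,z in dict(stud=50,lever_axis=70,lever_peg=70,latch_case=0).items():
    for n,p in zip("asw",pics):
        for r in viewer.tip_of(th,p)[:2]: print(th,n,round(r["p"],2),np.round(r["point"]),atz(p,r["point"],z))
E
```

```text
time: 3.7
ee_pos: [469.0, -96.8, 261.0]
eef_rot: [-3.141, -0.001, 1.374]
contact_force: [0.1, 0.3, -0.3]
width: 85.6
gripper_force: 0.0
{'time': np.float64(3.7), 'joint_pos': array([ 0.1,  0.6,  0.1,  2. , -0.1,  0.5,  0. ]), 'qd': array([ 0., -0.,  0., -0.,  0.,  0.,  0.]), 'joint_torque': array([  0.2, -42.4,   2. , -10.1,   0. ,   0. ,  -0. ]), 'ee_pos': array([469. , -96.8, 261. ]), 'eef_rot': array([-3.1, -0. ,  1.4]), 'contact_force': array([ 0.1,  0.2, -0.3]), 'moment': array([-0., -0., -0.]), 'gripper_force': np.float64(0.0), 'width': np.float64(85.58)}
[483.4 -25.9 331.6]
stud a 0.89 [204. 277.] [544.1 -18.5  50. ]
stud s 0.73 [208. 251.] [550.7  -8.   50. ]
stud w 0.94 [ 70. 321.] [550.  -13.8  50. ]
lever_axis a 0.8 [190. 319.] [ 542.  -148.7   70. ]
lever_axis s 0.88 [242. 241.] [ 528. -137.   70.]
lever_axis w 0.58 [198. 325.] [ 533.9 -123.8   70. ]
lever_peg a 0.74 [208. 319.] [ 460.7 -103.6   70. ]
lever_peg s 0.66 [231. 209.] [ 444.6 -106.2   70. ]
lever_peg w 0.87 [196. 228.] [ 447.8 -105.    70. ]
latch_case a 0.6 [217. 297.] [532.4 -78.5   0. ]
latch_case a 0.38 [208. 320.] [ 546.  -161.1    0. ]
latch_case s 0.82 [237. 243.] [530.1 -71.4   0. ]
latch_case s 0.45 [149. 246.] [529.6 276.5  -0. ]
latch_case w 0.82 [133. 305.] [535.6 -72.    0. ]
```

View pics/w1.png

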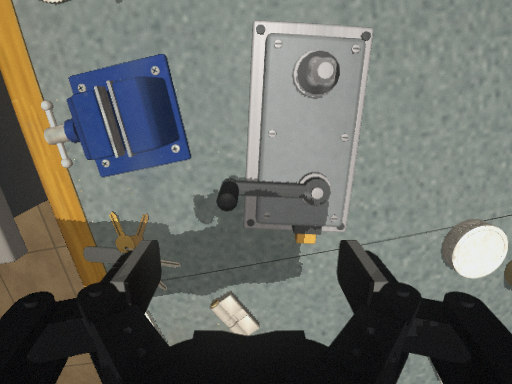

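The wrist view shows the peg at about (228,195) px, the axis hub at (317,190), and the stud at (321,72). This puts the case at yaw ≈ -13°, the stud at ≈ (549,-14) and the peg at ≈ (449,-105). Next I descend round the peg with the fingers radial and grip it.

```bash
python3 -m creep '[[0,[-12,-18,40],[0,0,-2]],[0,[-12,-18,80],[0,0,-2]],[0,[-12,-18,105],[0,0,-2]],[0,[-12,-18,124],[0,0,-2]],[0,[-12,-18,124],[0,0,-2]],[0.5,[-12,-18,124],[0,0,-2]],[0.6,[-12,-18,124],[0,0,-2]],[1,[-12,-18,124],[0,0,-2]],[1,[-12,-18,124],[0,0,-2]],[1,[-12,-18,124],[0,0,-2]],[1,[-12,-18,124],[0,0,-2]],[1,[-12,-18,124],[0,0,-2]]]'
python3 - <<'E'
from h import *
s=telemetry.read_state();print(arm.tip_extent,s["ee_pos"],s["eef_rot"],s["contact_force"],s["width"])
p=viewer.read_camera("wrist");cv2.imwrite("pics/w2.png",p["image"][:,:,::-1])
E
```

```text
time: 5.95
ee_pos: [448.1, -106.9, 137.5]
eef_rot: [-3.14, -0.0, 1.405]
contact_force: [-2.0, -0.2, 7.2]
width: 16.0
gripper_force: 58.4
72.6 [ 448.1 -106.9  137.5] [-3.1 -0.   1.4] [-2.  -0.2  7.2] 16.002863957025923
```

View pics/w2.png

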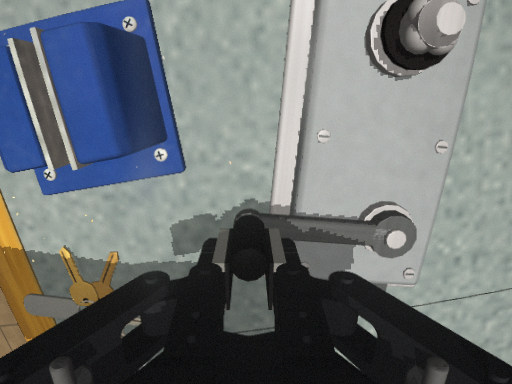

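The peg is held between the pads, with its top at about (250,260) px and its foot at (250,215). Now I swing it along its arc.

```bash
python3 -m creep '[[1,[-7.4,0.3,0],[0,0,-5]],[1,[-14.8,1,0],[0,0,-10]],[1,[-22,2.4,0],[0,0,-15]],[1,[-29.2,4.4,0],[0,0,-20]],[1,[-42.8,10.4,0],[0,0,-30]],[1,[-55.1,18.6,0],[0,0,-40]],[1,[-61.7,24.5,0],[0,0,-46]],[1,[-61.7,24.5,0],[0,0,-46]],[1,[-61.7,24.5,0],[0,0,-46]]]'
python3 - <<'E'
from h import *
s=telemetry.read_state();print(s["ee_pos"],s["eef_rot"],s["contact_force"],s["moment"],s["width"])
p=viewer.read_camera("wrist");cv2.imwrite("pics/w3.png",p["image"][:,:,::-1])
for th in("lever_peg","lever_axis"): print([(round(r["p"],2),atz(p,r["point"],70)) for r in viewer.tip_of(th,p)])
E
```

```text
time: 7.12
ee_pos: [460.5, -172.0, 137.4]
eef_rot: [-3.138, -0.003, 2.207]
contact_force: [-4.2, 1.1, 9.4]
width: 15.9
gripper_force: 58.9
[ 460.5 -172.   137.4] [-3.1 -0.   2.2] [-4.2  1.1  9.4] [ 0.2  0.9 -0. ] 15.94801725113684
[(0.89, array([ 459.4, -169.9,   70. ]))]
[(0.64, array([ 530.6, -123.3,   70. ]))]
```

```bash
python3 -m creep '[[1,[-2.2,0,0],[0,0,-1.5]],[1,[-4.4,0.1,0],[0,0,-3]],[1,[-6.6,0.3,0],[0,0,-4.5]],[1,[-8.9,0.5,0],[0,0,-6]],[1,[-8.9,0.5,0],[0,0,-6]],[1,[-8.9,0.5,0],[0,0,-6]]]'
python3 - <<'E'
from h import *
s=telemetry.read_state();print(s["ee_pos"],s["eef_rot"],s["contact_force"],s["moment"],s["width"])
E
```

```text
time: 8.02
ee_pos: [465.6, -178.8, 137.4]
eef_rot: [-3.137, -0.004, 2.312]
contact_force: [-5.9, 0.7, 10.3]
width: 15.8
gripper_force: 59.1
[ 465.6 -178.8  137.4] [-3.1 -0.   2.3] [-5.9  0.7 10.3] [0.2 1.2 0. ] 15.837060067530231
```

```bash
python3 -m creep '[[1,[-1.5,0,0],[0,0,-1]],[1,[-3,0,0],[0,0,-2]],[1,[-4.5,0.1,0],[0,0,-3]],[1,[-4.5,0.1,0],[0,0,-3]],[1,[-4.5,0.1,0],[0,0,-3]]]'
python3 - <<'E'
from h import *
s=telemetry.read_state();print(s["ee_pos"],s["eef_rot"],s["contact_force"],s["moment"],s["width"])
E
```

```text
time: 8.65
ee_pos: [466.6, -179.8, 137.4]
eef_rot: [-3.136, -0.009, 2.363]
contact_force: [-9.0, 6.3, 15.6]
width: 16.0
gripper_force: 59.6
[ 466.6 -179.8  137.4] [-3.1 -0.   2.4] [-9.   6.3 15.6] [ 1.4  2.  -0.6] 15.99270985975502
```

```bash
python3 -m creep '[[1,[-1.5,0,0],[0,0,0]],[1,[-3,0,0],[0,0,0]],[1,[-3,0,0],[0,0,0]]]'
python3 - <<'E'
from h import *
s=telemetry.read_state();print(s["ee_pos"],s["contact_force"],s["moment"],s["width"])
p=viewer.read_camera("wrist")
print([(round(r["p"],2),atz(p,r["point"],70)) for r in viewer.tip_of("lever_peg",p)])
E
python3 -m creep '[[0,[0,0,0],[0,0,0]],[0,[0,0,0],[0,0,0]],[0,[0,0,0],[0,0,0]],[0,[0,0,0],[0,0,0]],[0,[0,0,0],[0,0,0]],[0,[0,0,0],[0,0,0]],[0,[0,0,0],[0,0,0]],[0,[0,0,-30],[0,0,0]],[0,[0,0,-70],[0,0,0]],[0,[0,0,-110],[0,0,0]],[0,[0,0,-110],[0,0,0]]]'
python3 - <<'E'
from h import *
s=telemetry.read_state();print(s["ee_pos"],s["eef_rot"],s["contact_force"],s["width"])
p=viewer.read_camera("wrist");cv2.imwrite("pics/w4.png",p["image"][:,:,::-1])
for th,z in dict(lever_peg=70,lever_axis=70,stud=50).items(): print(th,[(round(r["p"],2),atz(p,r["point"],z)) for r in viewer.tip_of(th,p)])
E
```

```text
time: 9.02
ee_pos: [467.2, -180.3, 137.3]
eef_rot: [-3.135, -0.013, 2.365]
contact_force: [-12.7, 10.3, 19.6]
width: 16.4
gripper_force: 60.1
[ 467.2 -180.3  137.3] [-12.7  10.3  19.6] [ 2.3  2.5 -0.7] 16.393958930017703
[(0.74, array([ 463.7, -176.8,   70. ]))]
time: 10.5
ee_pos: [475.2, -184.5, 249.5]
eef_rot: [3.139, 0.005, 2.365]
contact_force: [0.1, -0.1, -0.5]
width: 85.6
gripper_force: 0.0
[ 475.2 -184.5  249.5] [3.1 0.  2.4] [ 0.1 -0.1 -0.5] 85.56609870540024
lever_peg [(0.75, array([ 446.8, -105.1,   70. ]))]
lever_axis [(0.9, array([ 530. , -124.1,   70. ]))]
stud [(0.77, array([548.5, -13.5,  50. ])), (0.18, array([ 450.1, -101.9,   50. ]))]
```

View pics/w4.png

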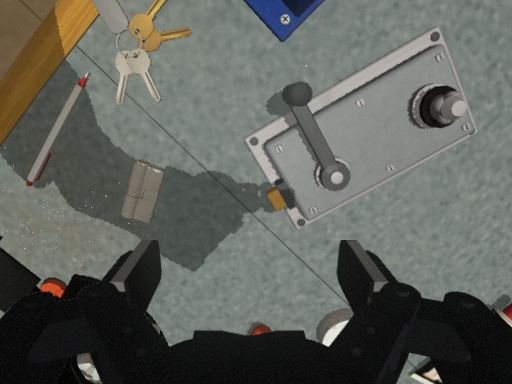

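The lever is back at rest, with the peg measured at (447,-105). The force rise at 0.9 rad shows it reached the stop. Next is the grey cap.

```bash
python3 -m creep '[[0,[36,45,0],[0,0,-6]],[0,[71,90,0],[0,0,-12]],[0,[107,135,0],[0,0,-18]],[0,[142,180,0],[0,0,-24]],[0,[178,226,0],[0,0,-30]],[0,[214,271,10],[0,0,-36]],[0,[249,316,20],[0,0,-40]],[0,[285,361,30],[0,0,-44.5]],[0,[285,361,30],[0,0,-44.5]],[0,[285,361,30],[0,0,-44.5]],[0,[285,361,30],[0,0,-44.5]]]'
python3 - <<'E'
from h import *
s=telemetry.read_state();print(s["ee_pos"],s["eef_rot"],s["contact_force"],s["width"])
p=viewer.read_camera("wrist");cv2.imwrite("pics/w5.png",p["image"][:,:,::-1])
for th,z in dict(cap_mid=17,loupe_mid=13).items(): print(th,[(round(r["p"],2),np.round(r["point"]),atz(p,r["point"],z)) for r in viewer.tip_of(th,p)])
E
```

```text
time: 12.08
ee_pos: [523.6, 270.9, 216.3]
eef_rot: [-3.139, -0.001, 3.139]
contact_force: [0.2, 0.2, 0.1]
width: 85.5
gripper_force: 0.0
[523.6 270.9 216.3] [-3.1 -0.   3.1] [0.2 0.2 0.1] 85.53622466172891
cap_mid [(0.86, array([209., 143.]), array([551.2, 170.6,  17. ])), (0.7, array([191., 245.]), array([533.3, 267.8,  17. ])), (0.7, array([137., 164.]), array([483.2, 195.8,  17. ])), (0.62, array([263., 196.]), array([608.5, 218.8,  17. ]))]
loupe_mid [(0.94, array([ 80., 253.]), array([434.9, 274.8,  13. ]))]
```

View pics/w5.png

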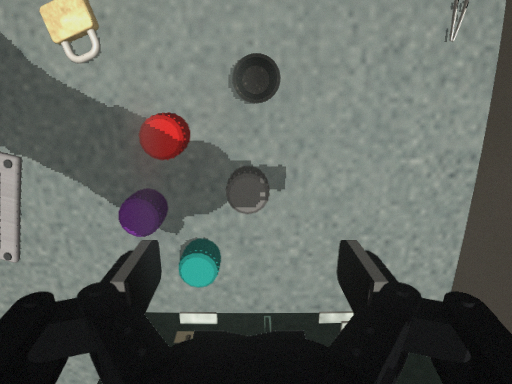

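The grey cap is centred at about (247,190) px with the open fingers either side of it and clear space for them. I'll refine its position by fitting its silhouette.

```bash
cat >> h.py <<'E'
def fitcyl(pic,ext,r,z0,z1,g):
    a=np.linspace(0,2*np.pi,48)
    def f(v):
        P=np.array([[v[0]+r*np.cos(t),v[1]+r*np.sin(t),z] for z in (z0,z1) for t in a])
        q,_=cv2.projectPoints(P,cv2.Rodrigues(np.array(pic["R"],float))[0],np.array(pic["t"],float),np.array(pic["camera_matrix"],float),np.array(pic["dist"],float));q=q[:,0]
        return np.r_[q.min(0),q.max(0)]-ext
    s=least_squares(f,g);return s.x,s.fun
E
python3 - <<'E'
from h import *
for n in("wrist","side"):
    p=viewer.read_camera(n)
    for r in viewer.trace("cap_mid",p):
        e=r["extent"];g=atz(p,((e[1]+e[3])/2,(e[0]+e[2])/2),17)[:2]
        x,f=fitcyl(p,np.array(e,float),19,0,34,g);print(n,round(r["p"],2),np.round(e),x,f)
E
```

```text
wrist 0.95 [175. 236. 221. 288.] [607.1 222.8] [ 1.5  0.2 -1.6 -0.3]
wrist 0.94 [116. 187. 170. 235.] [552.5 173.1] [ 1.3 -1.  -1.5  0.9]
wrist 0.82 [135. 112. 191. 157.] [480.3 198.1] [ 1.4 -1.1 -1.6  1. ]
wrist 0.79 [223. 166. 272. 211.] [529.8 271.4] [ 2.6 -2.5 -2.6  2.3]
wrist 0.62 [40.  0. 98. 65.] [396.9 124. ] [-3.7  3.9  4.1 -4.4]
side 0.74 [262. 150. 278. 167.] [606.9 217.2] [ 1.7  0.8 -1.6 -0.7]
side 0.69 [240. 140. 250. 150.] [525.5 276.5] [-0.5 -3.1  0.5  3. ]
side 0.69 [245. 161. 263. 175.] [556.9 173.8] [ 2.8 -1.  -2.8  1. ]
side 0.63 [224. 155. 237. 173.] [484.2 189.4] [ 0.2  0.6 -0.2 -0.5]
```

```bash
python3 -m creep '[[0,[-6,0.5,40],[0,0,0]],[0,[-6,0.5,80],[0,0,0]],[0,[-6,0.5,110],[0,0,0]],[0,[-6,0.5,130],[0,0,0]],[0,[-6,0.5,141],[0,0,0]],[0,[-6,0.5,141],[0,0,0]],[1,[-6,0.5,141],[0,0,0]],[1,[-6,0.5,141],[0,0,0]],[1,[-6,0.5,141],[0,0,0]],[1,[-6,0.5,141],[0,0,0]],[1,[-6,0.5,141],[0,0,0]],[1,[-6,0.5,141],[0,0,0]]]'
python3 - <<'E'
from h import *
s=telemetry.read_state();print(s["ee_pos"],s["eef_rot"],s["contact_force"],s["width"],s["gripper_force"])
E
python3 -m creep '[[1,[0,0,-20],[0,0,0]],[1,[0,0,-60],[0,0,0]],[1,[0,0,-100],[0,0,0]],[1,[0,0,-130],[0,0,0]],[1,[0,0,-130],[0,0,0]],[1,[0,0,-130],[0,0,0]]]'
python3 - <<'E'
from h import *
s=telemetry.read_state();print(s["ee_pos"],s["eef_rot"],s["contact_force"],s["width"],s["gripper_force"])
p=viewer.read_camera("wrist");cv2.imwrite("pics/w6.png",p["image"][:,:,::-1])
E
```

```text
time: 13.92
ee_pos: [529.9, 273.8, 77.0]
eef_rot: [3.141, 0.001, 3.141]
contact_force: [-0.1, -0.8, 5.0]
width: 36.8
gripper_force: 60.1
[529.9 273.8  77. ] [3.1 0.  3.1] [-0.1 -0.8  5. ] 36.780551800464075 60.058725234121084
time: 14.68
ee_pos: [529.2, 273.2, 206.0]
eef_rot: [-3.141, -0.0, -3.142]
contact_force: [0.2, 0.8, -0.8]
width: 37.0
gripper_force: 60.0
[529.2 273.2 206. ] [-3.1 -0.  -3.1] [ 0.2  0.8 -0.8] 37.02902670823097 60.018413085490465
```

View pics/w6.png

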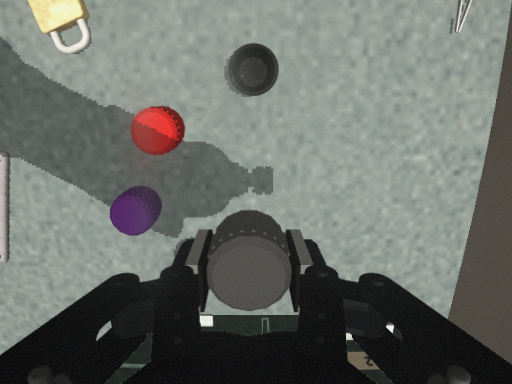

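The cap is held between the pads, with its top at about (248,275) px and looking square. Its look-alikes and the loupe are undisturbed. Now I go near the stud and look at both from there.

```bash
python3 -m creep '[[1,[0,-40,0],[0,0,0]],[1,[-5,-90,0],[0,0,0]],[1,[-15,-140,0],[0,0,0]],[1,[-30,-190,0],[0,0,0]],[1,[-50,-240,0],[0,0,0]],[1,[-71,-287,0],[0,0,0]],[1,[-71,-287,0],[0,0,0]],[1,[-71,-287,0],[0,0,0]],[1,[-71,-287,0],[0,0,0]]]'
python3 - <<'E'
from h import *
s=telemetry.read_state();E=s["ee_pos"];print(E,s["eef_rot"],s["contact_force"],s["width"])
p=viewer.read_camera("wrist");cv2.imwrite("pics/w7.png",p["image"][:,:,::-1])
for th,z in dict(stud=50,lever_peg=70,lever_axis=70,latch_case=0).items(): print(th,[(round(r["p"],2),np.round(r["point"]),atz(p,r["point"],z)) for r in viewer.tip_of(th,p)])
for r in viewer.trace("cap_mid",p): 
    e=np.array(r["extent"],float);print("cap",r["p"],e,fitcyl(p,e,19,E[2]-77,E[2]-43,E[:2]))
print([np.round(proj(p,X)) for X in ([549,-14,73],[549,-14,50],[*E[:2],E[2]-43])])
E
```

```text
time: 15.85
ee_pos: [599.8, -11.2, 205.5]
eef_rot: [3.14, -0.001, -3.138]
contact_force: [-0.1, 0.4, 0.2]
width: 36.8
gripper_force: 60.1
[599.8 -11.2 205.5] [ 3.1 -0.  -3.1] [-0.1  0.4  0.2] 36.81883677980294
stud [(0.64, array([126., 242.]), array([545.9, -15.1,  50. ]))]
lever_peg []
lever_axis [(0.72, array([103.,  78.]), array([ 529.2, -124.6,   70. ]))]
latch_case [(0.87, array([107., 176.]), array([533.5, -74.8,   0. ]))]
cap 0.92 [203.6 209.7 293.4 310.8] (array([600. , -10.5]), array([ 0.5, -2.3, -0.5,  2.2]))
cap 0.82 [463.4  19.5 512.   72.4] (array([507.9,  85.7]), array([-47.5, -24.9,  45.8,  30.9]))
cap 0.81 [425.6 108.7 492.8 160. ] (array([540.8,  78.2]), array([-33.8, -20. ,  30.6,  26.8]))
cap 0.79 [464.2 174.5 512.  219.9] (array([569. ,  98.7]), array([-41. , -24.8,  38.6,  29.1]))
[array([243., 133.]), array([244., 130.]), array([247., 276.])]
```

View pics/w7.png

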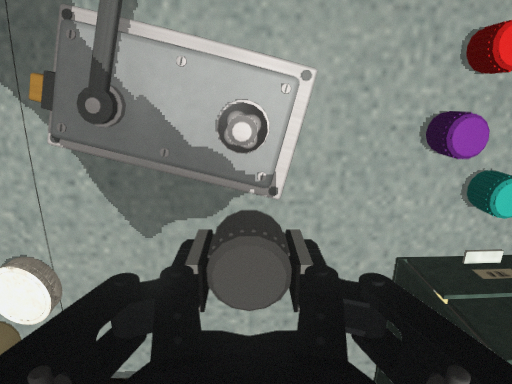

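The stud's bright top disc is at about (242,131) px on its black washer. The held cap is centred on the tool. I'll refine the stud top by thresholding.

```bash
python3 - <<'E'
from h import *
p=viewer.read_camera("wrist");g=cv2.cvtColor(p["image"],cv2.COLOR_RGB2GRAY)
for th in(190,210):
    m=(g>th).astype(np.uint8);m2=np.zeros_like(m);m2[112:150,224:262]=m[112:150,224:262]
    n,l,st,c=cv2.connectedComponentsWithStats(m2)
    for i in range(1,n):
        if st[i,4]>30: print("top",th,st[i],c[i],atz(p,c[i][::-1],73))
w=cv2.inRange(g,0,70);w2=np.zeros_like(w);w2[90:165,205:280]=w[90:165,205:280]
n,l,st,c=cv2.connectedComponentsWithStats(w2)
for i in range(1,n):
    if st[i,4]>80: 
        x,y,ww,hh,_=st[i];print("washer",st[i],fitcyl(p,np.array([x,y,x+ww,y+hh],float),18.5,46,50,[548,-14]))
for r in viewer.trace("stud",p)[:1]+viewer.trace("washer",p)[:1]: print(r["p"],r["extent"])
E
```

```text
top 190 [235 121  19  19 287] [244.  129.9] [547.7 -15.2  73. ]
top 210 [236 121  18  18 253] [244.2 129.8] [547.6 -15.   73. ]
washer [223 104  46  47 405] (array([548.6, -14. ]), array([-2.2, -1.8,  2.2,  2. ]))
0.67 [32.7, 0.0, 320.0, 198.9]
0.84 [218.8, 99.0, 271.5, 157.0]
```

```bash
python3 -m creep '[[1,[20,-2,0],[0,0,0]],[1,[40,-4,0],[0,0,0]],[1,[51.8,-4,15],[0,0,0]],[1,[51.8,-4,35],[0,0,0]],[1,[51.8,-4,46],[0,0,0]],[1,[51.8,-4,46],[0,0,0]],[1,[51.8,-4,46],[0,0,0]]]'
python3 - <<'E'
from h import *
s=telemetry.read_state();E=s["ee_pos"];print(E,s["eef_rot"],s["contact_force"],s["moment"],s["width"])
p=viewer.read_camera("wrist");cv2.imwrite("pics/w8.png",p["image"][:,:,::-1])
q=viewer.read_camera("side");c=q["image"][180:260,215:285,::-1];cv2.imwrite("pics/both8.png",np.hstack([cv2.resize(c,(336,384),interpolation=cv2.INTER_CUBIC),p["image"][:,56:456,::-1]]))
E
```

```text
time: 17.18
ee_pos: [549.2, -17.2, 160.3]
eef_rot: [3.141, 0.001, -3.142]
contact_force: [-0.1, -0.3, -0.2]
width: 36.6
gripper_force: 60.1
[549.2 -17.2 160.3] [ 3.1  0.  -3.1] [-0.1 -0.3 -0.2] [-0.  -0.   0.1] 36.64548302836963
```

View pics/both8.png

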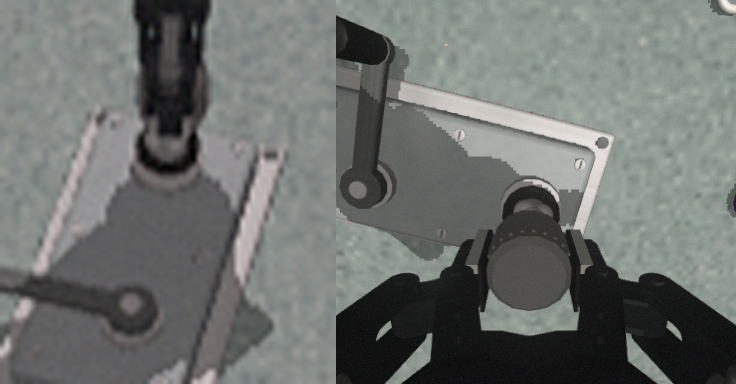

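The cap is just above the stud and nearly lined up, with the washer ring at about column 251 and the cap centre at about 249. I'll check the remaining offset numerically.

```bash
python3 - <<'E'
from h import *
for k in range(2):
    p=viewer.read_camera("wrist");E=telemetry.read_state()["ee_pos"];print(E)
    for r in viewer.trace("cap_mid",p)[:1]:
        e=np.array(r["extent"],float);print("cap",e,fitcyl(p,e,19,E[2]-77,E[2]-43,E[:2]))
    for r in viewer.trace("washer",p)[:1]: print("washer",r["p"],r["extent"],[proj(p,[548+a,-14.7+b,50]) for a,b in((18.5,0),(-18.5,0),(0,18.5),(0,-18.5))])
    print([(r["p"],r["point"],atz(p,r["point"],50)) for r in viewer.tip_of("stud",p)[:1]],proj(p,[548,-14.7,50]))
E
```

```text
[549.1 -17.3 160.4]
cap [203.8 209.9 293.  310.3] (array([549.5, -16.6]), array([ 0.2, -2.6, -0.2,  2.6]))
washer 0.82 [221.6, 183.6, 282.4, 221.4] [array([251.3, 241.4]), array([251.6, 187.2]), array([280.4, 215.1]), array([222.4, 215.1])]
[] [251.4 215.1]
[548.8 -17.4 160.1]
cap [492.  240.2 512.  281.5] (array([554.1, 109.9]), array([-50. , -24.8,  48.9,  33.4]))
washer 0.82 [220.0, 182.5, 278.9, 224.3] [array([251.5, 242.1]), array([251.7, 187.9]), array([280.6, 215.8]), array([222.6, 215.8])]
[(0.78, [217.6, 253.8], array([549.2, -13.3,  50. ]))] [251.6 215.8]
```

```bash
python3 -m creep '[[1,[1.5,1.9,0],[0,0,0]],[1,[1.5,1.9,5],[0,0,0]],[1,[1.5,1.9,10],[0,0,0]],[1,[1.5,1.9,15],[0,0,0]],[1,[1.5,1.9,17],[0,0,0]],[1,[1.5,1.9,17],[0,0,0]],[1,[1.5,1.9,17],[0,0,0]]]'
python3 - <<'E'
from h import *
s=telemetry.read_state();E=s["ee_pos"];print(E,s["eef_rot"],s["contact_force"],s["moment"],s["width"])
E
```

```text
time: 18.55
ee_pos: [547.3, -15.4, 143.0]
eef_rot: [3.141, 0.0, -3.141]
contact_force: [0.8, 0.5, 0.0]
width: 36.7
gripper_force: 60.1
[547.3 -15.4 143. ] [ 3.1  0.  -3.1] [0.8 0.5 0. ] [-0. -0.  0.] 36.70264302091927
```

It has gone over the stud tip freely. Now I press.

```bash
python3 -m creep '[[1,[0,0,1.5],[0,0,0]],[1,[0,0,3],[0,0,0]],[1,[0,0,4.5],[0,0,0]],[1,[0,0,5],[0,0,0]],[1,[0,0,5],[0,0,0]]]'; python3 -m creep '[[1,[0,0,1.5],[0,0,0]],[1,[0,0,3],[0,0,0]],[1,[0,0,4.5],[0,0,0]],[1,[0,0,4.5],[0,0,0]]]'; python3 -m creep '[[1,[0,0,1.5],[0,0,0]],[1,[0,0,3],[0,0,0]],[1,[0,0,4.5],[0,0,0]],[1,[0,0,4.5],[0,0,0]]]'
```

```text
time: 19.18
ee_pos: [547.3, -15.7, 138.8]
eef_rot: [-3.141, 0.001, 3.142]
contact_force: [-2.3, -0.9, 9.0]
width: 36.7
gripper_force: 61.2
time: 19.68
ee_pos: [547.1, -15.7, 133.5]
eef_rot: [-3.141, 0.0, 3.142]
contact_force: [-1.4, -0.4, 2.7]
width: 36.8
gripper_force: 60.3
time: 20.18
ee_pos: [546.9, -15.7, 128.0]
eef_rot: [-3.142, -0.001, 3.142]
contact_force: [1.2, -0.7, -7.7]
width: 36.8
gripper_force: 60.7
```

Force peaked and then dropped, so the cap has snapped past the balls. I continue into the washer.

```bash
python3 -m creep '[[1,[0,0,1],[0,0,0]],[1,[0,0,2],[0,0,0]],[1,[0,0,3],[0,0,0]],[1,[0,0,3],[0,0,0]]]'; python3 -m creep '[[1,[0,0,1],[0,0,0]],[1,[0,0,2],[0,0,0]],[1,[0,0,3],[0,0,0]],[1,[0,0,3],[0,0,0]]]'
```

```text
time: 20.68
ee_pos: [547.0, -15.5, 126.2]
eef_rot: [-3.141, -0.0, -3.141]
contact_force: [-2.8, -0.9, 4.4]
width: 36.6
gripper_force: 61.7
time: 21.18
ee_pos: [547.0, -15.5, 123.7]
eef_rot: [-3.141, 0.0, -3.141]
contact_force: [-3.8, -1.6, 11.5]
width: 36.6
gripper_force: 62.5
```

```bash
python3 -m creep '[[1,[0,0,1],[0,0,0]],[1,[0,0,2],[0,0,0]],[1,[0,0,2],[0,0,0]],[1,[0,0,2],[0,0,0]]]'; python3 -m creep '[[1,[0,0,0],[0,0,0]],[1,[0,0,0],[0,0,0]],[1,[0,0,0],[0,0,0]],[1,[0,0,0],[0,0,0]],[1,[0,0,0],[0,0,0]],[1,[0,0,0],[0,0,0]],[1,[0,0,0],[0,0,0]],[1,[0,0,0],[0,0,0]]]'
python3 - <<'E'
from h import *
p=viewer.read_camera("wrist");q=viewer.read_camera("side");E=telemetry.read_state()["ee_pos"]
c=q["image"][180:260,215:285,::-1];cv2.imwrite("pics/both9.png",np.hstack([cv2.resize(c,(336,384),interpolation=cv2.INTER_CUBIC),p["image"][:,56:456,::-1]]))
for r in viewer.trace("cap_mid",p)[:1]:
    e=np.array(r["extent"],float);print("cap",e,fitcyl(p,e,19,E[2]-77,E[2]-43,E[:2]))
print([(r["p"],atz(p,r["point"],70)) for r in viewer.tip_of("lever_peg",p)[:1]])
E
```

```text
time: 21.68
ee_pos: [547.0, -15.4, 122.8]
eef_rot: [-3.141, 0.001, -3.141]
contact_force: [-6.3, -1.6, 21.1]
width: 36.7
gripper_force: 63.6
time: 22.68
ee_pos: [547.0, -15.4, 122.8]
eef_rot: [-3.141, 0.001, -3.141]
contact_force: [-5.9, -2.1, 20.8]
width: 36.8
gripper_force: 63.6
cap [482.3 193.3 512.  252.8] (array([530.4, 102.4]), array([-48.7, -16.9,  46.2,  23.5]))
[(0.77, array([ 448.5, -104.2,   70. ]))]
```

View pics/both9.png

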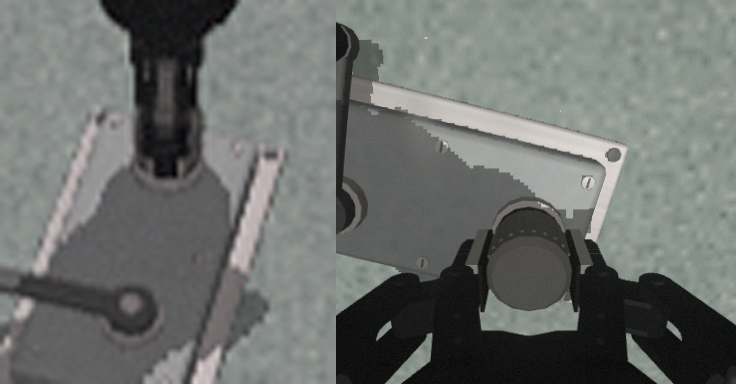

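The cap sits on the washer, covers the stud, and is held square. The TCP is 122.8 mm above the counter, as expected for a fully squeezed washer, and the force is steady at 21 N.

```bash
python3 -c "
from cell import arm
print(arm.hand_in())"
```

```text
the job is handed in; nothing more can be done
None
```

I swung the lever to its stop and it sprang back to rest, then clicked the grey cap home on the stud. I handed in still gripping the cap and pressing it down at about 21 N on the fully squeezed washer; nothing touched the bystanders that I could see.

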